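# Free the hole punch's paper stop and hold it at the red line

### The arm

A 6-joint arm with a two-finger parallel gripper is mounted at the origin on a cart in front of the work surface, level with it; the furniture and walls round the work are solid. World frame = base frame: x ahead of the robot, y to its left, z up, the work surface at z = 0. Lengths are in m, angles in rad, forces in N, time in s.
With the tool pointing down it reaches from about 0.275 to 0.775 m from the base axis. Payload 14.6 kg.
Tool frame: the origin (TCP) lies midway between the tips of the shut fingers; the grasp point (between the pads) lies 19 mm behind it; z points along the fingers, y is the line along which they close (so a half turn about z gives the same grasp; the last joint's range is limited). The gripper opens to 85 mm and grips with 20 to 120 N. Pads are 22 mm wide; open, the fingers measure 114 mm over their backs; the gripper's body (76 mm by 85 mm) begins 54 mm behind the grasp point. The pads swing forward as they close: fully open they stand 13 mm farther back than shut.
Start: joints at [-1.491, 0.263, -0.048, 1.259, 0, 1.415], TCP at [0.122, -0.511, 0.231] pointing down, gripper open.
Joint ranges: [-2.65, 2.65], [-0.89, 1.7], [-1.18, 1.37], [-2.13, 2.11], [-1.35, 1.29], [-3.14, 3.14]. Speed limits (rad/s): [1.89, 1.89, 2.57, 2.79, 3.14, 3.14].

### API

Orientations are given as [roll, pitch, yaw] about the fixed x, y, z axes, in that order (R = Rz(yaw) Ry(pitch) Rx(roll)).
In Python, from station import manip gives the robot as it stands. The module is installed in compiled form; this text tells all that it offers. Calls block until the motion is done:
- manip.move_pose(position, orientation): joint-space move of the TCP to a pose.
- manip.line_to(position, orientation=None, feed=0.15, guard=None): straight line of the TCP; orientation=None keeps the orientation; feed is the mean speed in m/s. With guard (N) it stops when the force on the tool has changed by that much, and returns True; else False.
- manip.move_joints(angles): joint-space move.
- manip.grip(opening, strength=None): finger opening in m; strength is the grip in N (None keeps the last); returns when the fingers have stopped.
- manip.dwell(seconds).
- manip.solve_ik(position, orientation): joint angles nearest the present ones, or None.
- manip.state(): the state.
- manip.capture(name): name is "scene" or "top" or "wrist"; returns the picture (480x640x3 uint8, red, green, blue); there is no depth.
- manip.camera_params(name): a dict with "K" (3x3 intrinsics, pixels), "dist_coeffs" ([k1, k2, p1, p2, k3] as OpenCV has them; the pictures are not rectified), "rvec" (rotation vector, rad) and "tvec" (3), from world to camera coordinates, as OpenCV has them. Camera axes: x right, y down, z forward; pixel columns grow to the right and rows downward; lengths in m; the calibration is good to about 2 mm. A picture is of the moment at which its call begins: read the wrist's pose just before it. camera_params takes no time and is no camera call; for the wrist camera it gives the pose at the moment of the call.
A pose or a line that the arm cannot do raises manip.IKError and nothing moves.
- manip.close_job(): hands the job in; it is judged then, once.
The state is a dict: "time": time; "joints": joint angles; "joint_velocities": joint speeds; "tau": joint torques, N m; "tcp_pos": TCP position; "tcp_rot": TCP orientation; "ft_force": force on the tool from outside, world axes, zero at the start; "moment": the same for the moment, N m; "grip_width": finger opening in m; "gripper_force": force on a finger pad.
Only numpy, scipy, OpenCV 4.12 (cv2) and the standard library are available. Lean on these libraries where they do the work, as an engineer would, in place of code of your own. Each camera call takes 0.05 s, during which the arm holds its last target. There are 200 camera calls.

### The job

The date stamp was left standing in the way of the hole punch's pull-out paper stop: put it back upright on its closed blue ink pad. Then press the punch's orange lock button so that the stop springs free, take the stop by its black tab and draw it out until the red line across its bar has just come fully out of the mouth of the sleeve. The stop is on a return spring, so finish while still holding it steady at that line for me to square the tickets against it, and leave everything else on the desk where it is.

Things in the scene. Friction and masses are not known exactly. Their poses are not given: they have to be found in the camera images.
- stamp_center (a point): Date stamp, black foot, red grip: stands 74 mm tall; foot 30 mm (its x) by 46 mm (its y), 16 mm high; red grip 28 by 44 mm, from 40 mm above the underside to the top; grasp it there, across x. Loose, 70 to 130 g. The point is its centre, 37 mm above its underside; z up. Starts in the path of the stop, its centre 65 to 95 mm beyond the tab's.
- pad_top (a point): Closed blue ink pad tin between punch and printer (not the open one at the far left), 82 mm (its x) by 116 mm (its y), 20 mm high, flat top, loose, 150 g. The point is the centre of its top face; z is up. The stamp belongs standing with its whole foot on this face.
- button_top (a point): Orange round lock button, 22 mm across, on top of the punch's sleeve. The point is the centre of its top face, 31.5 mm above the desk; axes as the punch's. It is pressed straight down against a spring: 1 N starts it, 4.4 N has it fully down.
- lock_button (a joint): How far the lock button is pressed: 0 up, 0.006 m fully down. The catch lets go at about 0.0045 m; the button rises again when let go.
- sleeve_mouth (a point): Middle of the mouth of the black sleeve the bar slides from, at the bar's top, 14 mm above the desk. +y points out of the mouth: the way the stop is pulled; z up. Sleeve 56 mm wide (x), 68 long, top 20 mm above the desk; the button is 38 mm back (-y) from the mouth. The punch is fixed; its body, 130 by 130 mm, up to 112 mm high at its lever, is centred at x +30, y -130 mm from this point.
- stop_tab (a point): The stop: black upright tab at the end of the flat aluminium bar, 30 mm wide (x), 14 mm thick (y, along the pull), top 52 mm above the desk. The point is at its middle, 35 mm above the desk; axes as the sleeve mouth's. Locked in, it is 42 mm out from the mouth (its inner face 35 mm). The bar is 26 mm wide, its top 14 mm above the desk. Grasp the tab from above, across y or x.
- red_line (a point): Inner edge (the side towards the sleeve) of the red line across the top of the bar, 4 mm wide, 137 mm back from the tab's middle; hidden in the sleeve until the stop is drawn out; the bar also has a black line every 10 mm. Axes as the sleeve mouth's. The line has just come fully out when this edge is level with the mouth (same y).
- paper_stop (a joint): How far the stop is drawn out: 0 locked in, 0.095 m with the red line just out of the mouth, 0.125 m at its end. When the lock lets go, the stop springs out to about 0.015 to 0.02 m by itself; beyond that a spring pulls it back, 50 N per m (3.9 N at the red line), and it runs back to there if let go.
- ticket_bundle: Bystander: thick banded bundle of green tickets, 93x91x48 mm, origin under its centre.
- coin_roll_blue: Bystander: blue-grey coin roll with a red band, standing, 26 mm across, 52 mm high, origin under its centre.
- coin_roll_brown: Bystander: brown coin roll with a red band, standing, 26 mm across, 52 mm high, origin under its centre.
- ticket_pad: Bystander: thin banded pad of green tickets, 57x92x10 mm, origin under its centre.
- gel_pen: Bystander: pen, 142 mm long, 11 mm thick, lying, origin under its centre.
- stapler: Bystander: blue stapler, 151x30x49 mm, origin under its centre.
- spectacles: Bystander: red-framed spectacles lying on the red notebook, 141x142x42 mm, origin under their centre.
Mind the look-alikes: they are no part of the job. Of the things that look like the part that bears stamp_center, the smaller one is meant.

How it is judged:
On the way, in this order (a step that is already met when the one before it is completed fails the run):
1. the date stamp stands on the ink pad and has been let go, the stop still locked in (x of stamp_center in the frame of pad_top between -0.028 and 0.028 m and y of stamp_center in the frame of pad_top between -0.045 and 0.045 m and z of stamp_center in the frame of pad_top between 0.031 and 0.043 m and angle between stamp_center's own z axis and vertical below 0.12 rad and contact force between the fingers and date_stamp below 0.1 N and value of joint paper_stop below 0.004 m), for 0.2 s.
2. the lock button is pressed down and the stop springs free (value of joint lock_button above 0.004 m and value of joint paper_stop above 0.006 m).
3. the stop is held by its tab with the red line just out of the mouth (value of joint paper_stop between 0.092 and 0.098 m and contact force between the fingers and paper_stop above 1 N), for 0.3 s.
At the end, for the whole second after the job is handed in: The fingers hold the stop's tab (over 1 N), still, the red line's inner edge within 3 mm of the sleeve's mouth; the lock button is up again; the date stamp stands upright (within 7 degrees), at rest, foot on the ink pad, its centre within 28 mm (pad's x) and 45 mm (pad's y) of the pad's (all of step 3 and velocity of joint paper_stop between -0.01 and 0.01 m/s and x of stamp_center in the frame of pad_top between -0.028 and 0.028 m and y of stamp_center in the frame of pad_top between -0.045 and 0.045 m and z of stamp_center in the frame of pad_top between 0.031 and 0.043 m and angle between stamp_center's own z axis and vertical below 0.12 rad and linear speed of date_stamp below 0.02 m/s and value of joint lock_button below 0.002 m); the arm keeps its last pose, push and grip.
It fails at once if a bystander or the ink pad is moved by more than 3 cm (distance of any of pad_top, ticket_bundle, coin_roll_blue, coin_roll_brown, ticket_pad, gel_pen, stapler, spectacles from where it was at the start of the episode above 0.03 m).
It fails at once if the stop is driven against the date stamp (contact force between paper_stop and date_stamp above 1 N).
It also fails if it takes over 67 s, if anything falls off the work surface, if the arm or the gripper's body presses on something with over 40 N, if the wrist force passes 120 N, or if a joint passes its speed limit or range.

## Working session

There is one attempt and no reset: what is moved stays moved. The work goes in short steps, each a Python script; the robot and the scene stay as the last script left them, time stands still between calls to the robot, and variables do not carry over. Pictures are saved under pics/ and viewed, at most 10 in all, crops included, and the job is handed in when it is done.

```bash
mkdir -p pics; python3 - <<'E'
from station import manip
import cv2
for n in("scene","top"):
    im=manip.capture(n); cv2.imwrite(f"pics/{n}0.png",im[:,:,::-1])
    p=manip.camera_params(n); print(n,p)
s=manip.state();print(s['time'],s['tcp_pos'],s['tcp_rot'],s['grip_width'])
E
```

```text
scene {'K': array([[538.79887827,   0.        , 317.43094114],
       [  0.        , 538.79887827, 247.57417562],
       [  0.        ,   0.        ,   1.        ]]), 'dist_coeffs': array([-0.05671333,  0.        ,  0.        ,  0.        ,  0.        ]), 'rvec': array([ 1.73876061, -1.15192856,  0.73301574]), 'tvec': array([-0.21238297,  0.24652196,  1.24698956])}
top {'K': array([[566.23853443,   0.        , 322.35154486],
       [  0.        , 566.23853443, 240.5215804 ],
       [  0.        ,   0.        ,   1.        ]]), 'dist_coeffs': array([-0.10290253,  0.        ,  0.        ,  0.        ,  0.        ]), 'rvec': array([ 2.11828169, -2.16042942,  0.19292903]), 'tvec': array([0.00867894, 0.5239711 , 1.34793855])}
0.1 [ 0.12212452 -0.5103446   0.23088557] [-3.14068025e+00 -1.85507259e-04  2.34803130e-01] 0.08530574322423154
```

View pics/scene0.png

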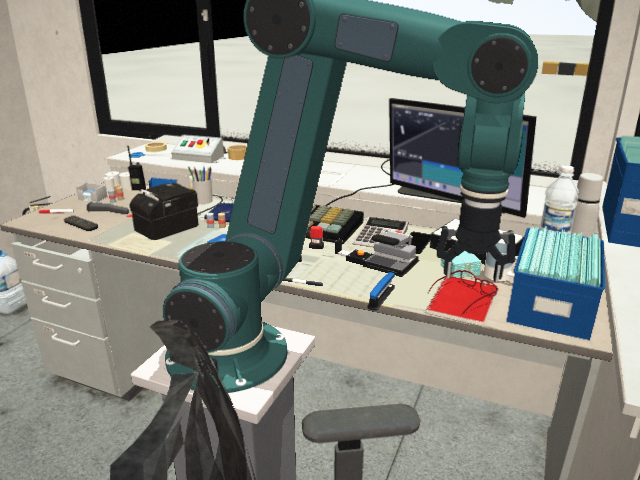

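View pics/top0.png

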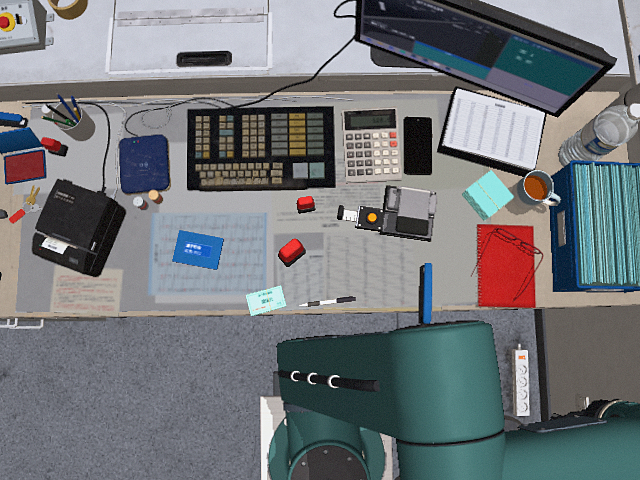

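Top view: the stamp candidates are the small red one at (306,204), in line with the stop, the bigger red one at (291,251), and one by the open ink pad at (53,146). I choose (306,204). The pad candidates are the flat blue tin at (198,250), the navy case at (145,163) and the open pad at (25,166). I choose (198,250), which fits 82x116 mm. The tab is at (343,213) and the orange button at (372,217).

```bash
cat > h.py <<'E'
import numpy as np, cv2
from station import manip
def ray(p,uv):
    uv=np.array(uv,float).reshape(-1,1,2)
    n=cv2.undistortPoints(uv,p['K'],p['dist_coeffs']).reshape(-1,2)
    R=cv2.Rodrigues(p['rvec'])[0]; c=-R.T@p['tvec']
    return c,np.c_[n,np.ones(len(n))]@R
def onz(p,uv,z):
    c,d=ray(p,uv); return (c+d*((z-c[2])/d[:,2])[:,None])
def proj(p,X):
    return cv2.projectPoints(np.array(X,float).reshape(-1,3),p['rvec'],p['tvec'],p['K'],p['dist_coeffs'])[0].reshape(-1,2)
def blobs(im,lo,hi,roi=None,amin=20):
    """HSV mask -> contours; roi=x0,y0,x1,y1"""
    x0,y0,x1,y1=roi or (0,0,640,480)
    h=cv2.cvtColor(im[y0:y1,x0:x1],cv2.COLOR_RGB2HSV); lo=list(lo);hi=list(hi)
    if lo[0]>hi[0]:
        m=cv2.inRange(h,tuple(lo),(180,hi[1],hi[2]))|cv2.inRange(h,(0,lo[1],lo[2]),tuple(hi))
    else: m=cv2.inRange(h,tuple(lo),tuple(hi))
    m=cv2.morphologyEx(m,cv2.MORPH_CLOSE,np.ones((3,3)))
    c=cv2.findContours(m,cv2.RETR_EXTERNAL,cv2.CHAIN_APPROX_NONE)[0]
    return sorted([k+np.array([x0,y0]) for k in c if cv2.contourArea(k)>=amin],key=lambda k:-cv2.contourArea(k))
def rect(p,c,z):
    """min-area rect of contour cast on plane z: centre, sizes(mm), angle of long side(deg)"""
    P=onz(p,c.reshape(-1,2),z)[:,:2]*1000
    (cx,cy),(w,h),a=cv2.minAreaRect(P.astype(np.float32))
    if w<h:w,h,a=h,w,a+90
    return np.round([cx,cy],1),np.round([w,h],1),round((a+90)%180-90,1)
RED=((172,130,60),(8,255,255)); BLUE=((98,150,80),(118,255,255)); ORG=((9,180,120),(22,255,255))
E
python3 - <<'E'
from h import *
im=cv2.imread('pics/top0.png')[:,:,::-1].copy(); p=manip.camera_params('top')
for n,col,roi,z in(("stamp",RED,(294,190,322,218),.074),("big",RED,(270,230,312,270),.09),("pad",BLUE,(160,220,235,280),.02),("btn",ORG,(355,200,390,232),.0315)):
    for c in blobs(im,*col,roi)[:2]: print(n,cv2.contourArea(c),c.reshape(-1,2).mean(0),rect(p,c,z))
cv2.imwrite('pics/crop.png',cv2.resize(im[185:275,165:445,::-1],(784,252),interpolation=cv2.INTER_CUBIC))
E
```

```text
stamp 159.5 [305.08510638 202.38297872] (array([614.2,  39.7]), array([39.6, 29.4]), -79.5)
big 343.0 [290.86666667 250.21666667] (array([494.3,  74.8]), array([59.6, 38.5]), -52.0)
pad 1385.0 [197.5472973  249.37162162] (array([511.8, 310.5]), array([116.2,  80.6]), 78.4)
btn 49.5 [371.73913043 216.82608696] (array([ 583.5, -127.3]), array([20.6, 20.1]), -2.0)
```

View pics/crop.png

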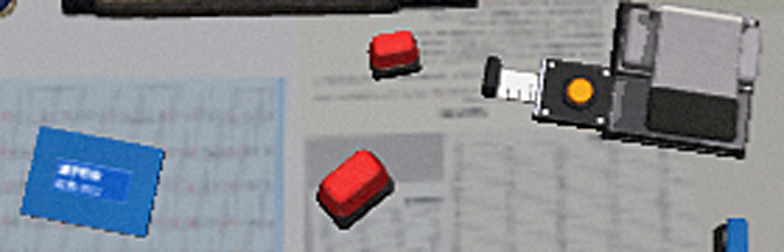

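Crop: the small red stamp at crop (394,52) stands in line with the tab (491,77) and the orange button (580,91). The bigger stamp is at (355,188) and the plain blue tin at (92,180). Measured sizes agree with those given, so the choice stands. Next is a closer look with the wrist camera.

```bash
python3 - <<'E'
from h import *
pi=np.pi; yaw=np.deg2rad(100.5)
manip.move_pose([.60,-.02,.30],[pi,0,yaw])
s=manip.state();print(s['time'],s['tcp_pos'],s['tcp_rot'],s['joints'])
p=manip.camera_params('wrist'); im=manip.capture('wrist'); cv2.imwrite('pics/w1.png',im[:,:,::-1])
np.savez('w1.npz',**p)
print(proj(p,[[.614,.04,.074],[.583,-.127,.0315],[.512,.31,.02]]))
for n,col,z in(("red",RED,.074),("org",ORG,.0315)):
    for c in blobs(im,*col,amin=100)[:3]: print(n,cv2.contourArea(c),c.reshape(-1,2).mean(0),rect(p,c,z))
E
```

```text
2.5417 [ 0.59991011 -0.02081726  0.2999454 ] [-3.14145302e+00  8.74006396e-05  1.75269594e+00] [-1.70312385e-01  3.92999161e-01  3.31752640e-01  1.50965072e+00
 -1.30206544e-04  1.21858435e+00]
[[ 346.11870332  126.53853066]
 [ 284.65066869  276.11580316]
 [ 285.08014971 -236.40375267]]
red 3307.5 [223.94871795  57.96410256] (array([503.2,  75.4]), array([63.9, 38.7]), -50.6)
red 1159.5 [351.016 127.848] (array([618.6,  38.9]), array([38.4, 24.6]), -78.8)
red 373.5 [ 89.32467532 471.35064935] (array([ 399.9, -385.6]), array([30.2, 27.5]), 10.9)
```

View pics/w1.png

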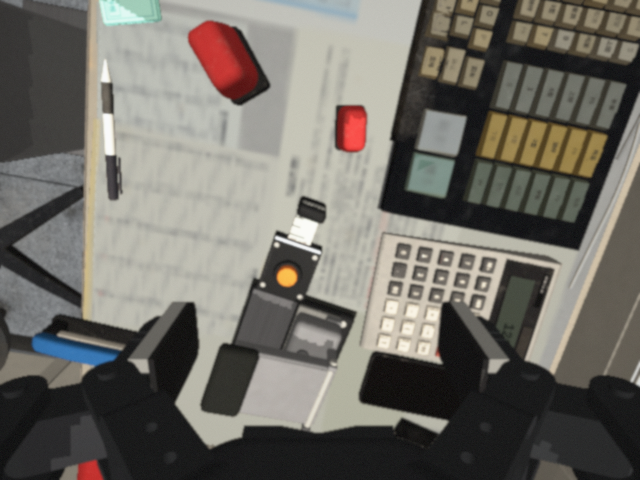

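Wrist view: the small stamp is at (351,128), the big one at (225,60), the tab top at (312,208) and the orange button at (288,276). The punch lies at the bottom. The two views agree on the stamp, so I'll grasp and place it.

```bash
python3 - <<'E'
from h import *
pi=np.pi; p=dict(np.load('w1.npz'))
print(onz(p,[[288,276]],.0315),onz(p,[[313,203]],.052))
im=cv2.imread('pics/w1.png')[:,:,::-1].copy()
y=np.deg2rad(101); xy=[.616,.039]
manip.grip(.060)
manip.move_pose([*xy,.12],[pi,0,y]); print(manip.line_to([*xy,.039],feed=.08,guard=8))
manip.grip(0,30); s=manip.state(); print(s['grip_width'],s['gripper_force'])
manip.line_to([*xy,.20])
q=[.512,.310]; y2=np.deg2rad(78.4)
manip.move_pose([*q,.20],[pi,0,y2])
s=manip.state(); print(s['grip_width'],s['tcp_pos'])
manip.line_to([*q,.075]); print(manip.line_to([*q,.054],feed=.03,guard=4))
s=manip.state();print(s['tcp_pos'],s['time'],s['grip_width'])
im=manip.capture('top'); cv2.imwrite('pics/t2.png',cv2.resize(im[180:300,120:330,::-1],None,fx=3.5,fy=3.5))
E
```

```text
[[ 0.58654786 -0.12620583  0.0315    ]] [[ 0.59826754 -0.03727889  0.052     ]]
False
0.026247099999537192 29.70808213111013
0.02640371923387035 [0.51241436 0.30934264 0.19978335]
True
[0.51254321 0.31002816 0.05912723] 9.1667 0.02650177139399901
```

View pics/t2.png

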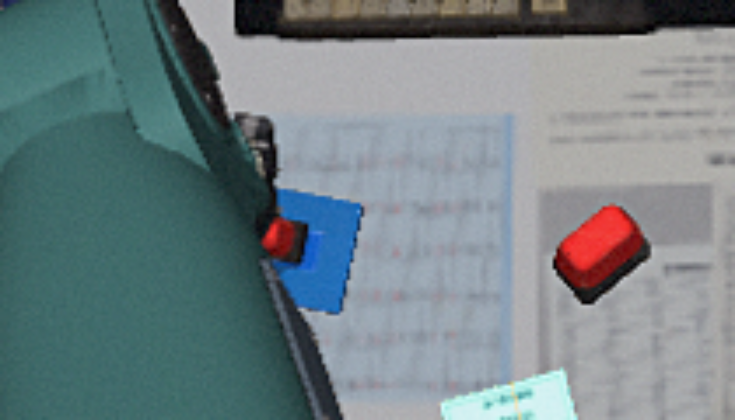

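The stamp stands at the middle of the tin (crop 285,240), and contact came at the expected height. Now I'll release it and press the button.

```bash
python3 - <<'E'
from h import *
from scipy.spatial.transform import Rotation as Ro
pi=np.pi
manip.grip(.06); manip.dwell(.3)
manip.line_to([.512,.310,.20],feed=.2)
a=np.deg2rad(82.5); u=np.array([np.cos(a),np.sin(a),0]); z=np.array([0,0,1.]); t=np.deg2rad(15)
X=u*np.cos(t)-z*np.sin(t); Z=-u*np.sin(t)-z*np.cos(t); R=np.c_[X,np.cross(Z,X),Z]
e=list(Ro.from_matrix(R).as_euler('xyz')); 
b=np.array([.585,-.1267,0])-.004*u
manip.move_pose(list(b+[0,0,.16]),e); manip.grip(0)
im=manip.capture('top'); p=manip.camera_params('top')
for c in blobs(im,*RED,(180,230,225,275),amin=40): print('stamp',rect(p,c,.094))
for c in blobs(im,*BLUE,(160,220,235,280)): print('pad',rect(p,c,.02))
manip.line_to(list(b+[0,0,.045]),feed=.15)
print(manip.line_to(list(b+[0,0,.0265]),feed=.02,guard=6))
s=manip.state(); print(s['tcp_pos'],s['ft_force'],s['time'])
im=manip.capture('top'); cv2.imwrite('pics/t3.png',cv2.resize(im[180:270,170:440,::-1],None,fx=2.9,fy=2.9))
E
```

```text
stamp (array([509.6, 302.5]), array([46.2, 26.7]), 77.6)
pad (array([511.8, 310.5]), array([116.2,  80.6]), 78.4)
True
[ 0.58454625 -0.13072205  0.02720469] [-0.8388297   0.92242123  7.99146764] 14.8583
```

View pics/t3.png

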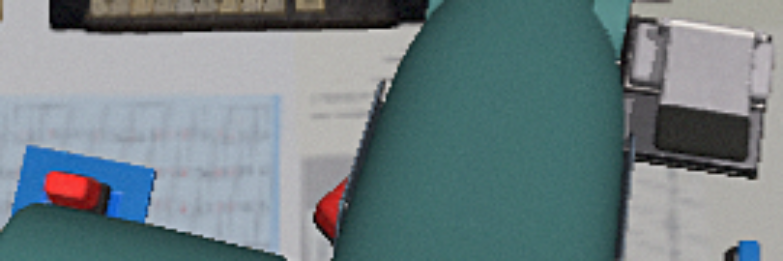

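The stamp stands on the tin. The button took 8 N at the expected depth. Now I'll lift off and look at the tab.

```bash
python3 - <<'E'
from h import *
pi=np.pi
s=manip.state(); q=s['tcp_pos']
manip.dwell(.2)
manip.line_to([q[0],q[1],.10],feed=.15)
a=np.deg2rad(82.5); u=np.array([np.cos(a),np.sin(a),0])
t=np.array([.585,-.1267,0])+.097*u
manip.move_pose(list(t+[0,0,.20]),[pi,0,np.deg2rad(172.5)]); manip.grip(.05)
p=manip.camera_params('wrist'); im=manip.capture('wrist'); np.savez('w2.npz',**p)
cv2.imwrite('pics/w2.png',im[:,:,::-1])
print(proj(p,[t+[0,0,.052],[.585,-.1267,.0315]]),manip.state()['time'],manip.state()['ft_force'])
E
```

```text
[[320.31739831 212.49380927]
 [195.79344181 206.22331007]] 17.6917 [0.56007068 0.32953528 0.79679286]
```

View pics/w2.png

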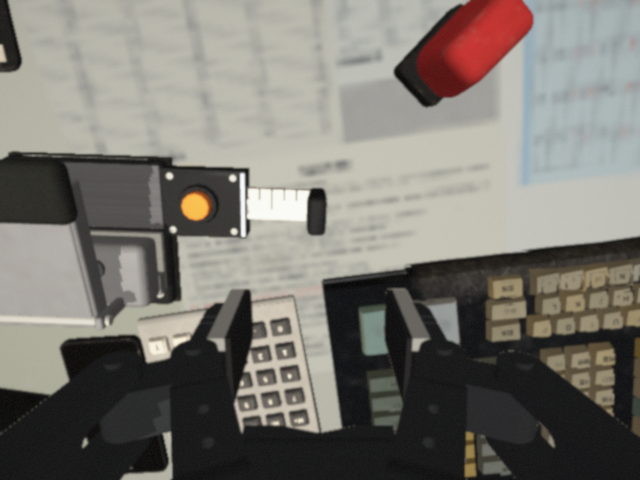

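Wrist view: the stop has sprung out. The tab top is at (317,211), the button at (196,206) and the sleeve mouth edge at x≈247, all close to where I predicted. I'll measure the tab and the direction, then grasp.

```bash
python3 - <<'E'
from h import *
p=dict(np.load('w2.npz')); im=cv2.imread('pics/w2.png')[:,:,::-1].copy()
o=blobs(im,(5,150,100),(25,255,255),(170,180,225,230))[0]; b=rect(p,o,.0315); print('btn',b)
k=[c for c in blobs(im,(0,0,0),(180,255,70),(295,175,340,250))][0]; t=rect(p,k,.052); print('tab',t, cv2.boundingRect(k))
w=blobs(im,(0,0,190),(180,60,255),(250,182,306,226))
r=rect(p,w[0],.014); print('bar',r)
print('mouth', onz(p,[[248,168],[246,237]],.02))
d=t[0]-b[0]; print(np.linalg.norm(d),np.rad2deg(np.arctan2(d[1],d[0])))
E
```

```text
btn (array([ 584.6, -126.5]), array([23.9, 22. ]), -55.2)
tab (array([596.4, -33.2]), array([33.1, 12.4]), -7.9) (308, 189, 18, 45)
bar (array([595. , -65.7]), array([45.9, 36.1]), 82.5)
mouth [[ 0.56231088 -0.08315896  0.02      ]
 [ 0.61809617 -0.09492538  0.02      ]]
94.0432347380714 82.79185873254752
```

```bash
python3 - <<'E'
from h import *
pi=np.pi; a=np.deg2rad(82.5); u=np.array([np.cos(a),np.sin(a),0]); e=[pi,0,np.deg2rad(172.5)]
t=np.array([.5966,-.0325,0])
manip.line_to(list(t+[0,0,.085]),e,feed=.15); print(manip.line_to(list(t+[0,0,.021]),feed=.06,guard=6))
manip.grip(0,40); s=manip.state(); print(s['grip_width'],s['gripper_force'],s['tcp_pos'],s['ft_force'])
m=np.array([.5902,-.0890,0])
manip.line_to(list(m+.135*u+[0,0,.021]),feed=.06)
manip.dwell(.2); s=manip.state(); print(s['grip_width'],s['gripper_force'],s['tcp_pos'],s['ft_force'],s['time'])
p=manip.camera_params('wrist'); im=manip.capture('wrist'); np.savez('w3.npz',**p); cv2.imwrite('pics/w3.png',im[:,:,::-1])
p2=manip.camera_params('top'); im2=manip.capture('top'); cv2.imwrite('pics/t4.png',im2[:,:,::-1])
print(proj(p,[m+[0,0,.014]]),proj(p2,[m+[0,0,.014]]))
E
```

```text
False
0.01372479024767171 39.74874794483185 [ 0.59666896 -0.03255083  0.02127092] [-1.19917727  0.64224983  5.4997532 ]
0.013307559222193106 38.913620710372925 [0.60956669 0.04500464 0.02131449] [ 9.64526014 -5.58378572 -1.2530949 ] 21.8833
[[-13.74583032 291.36131135]] [[356.15929181 216.11790296]]
```

View pics/w3.png

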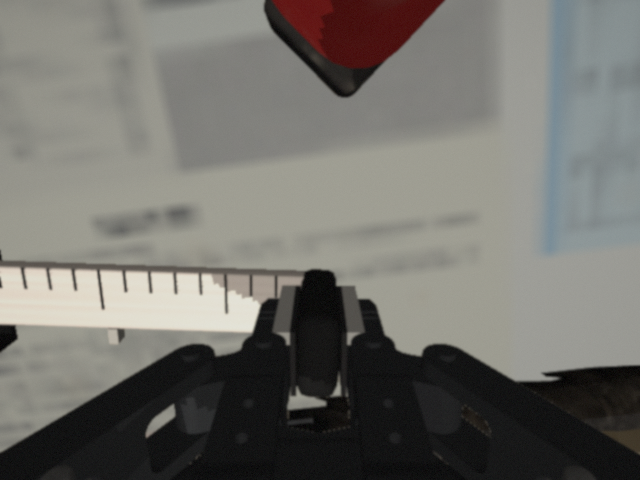

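Wrist view: the fingers hold the tab at (318,330), and the bar with its 10 mm marks runs off to the left. The mouth is out of view. I'll check the red line in the top camera.

```bash
python3 - <<'E'
from h import *
im2=cv2.imread('pics/t4.png'); im=manip.capture('scene')[:,:,::-1]
a=cv2.resize(im2[195:240,320:400],None,fx=8,fy=8,interpolation=cv2.INTER_NEAREST)[:,:400]
a=cv2.resize(im2[195:240,325:390],None,fx=6,fy=6,interpolation=cv2.INTER_NEAREST)
b=cv2.resize(im[225:285,320:440],None,fx=3.25,fy=3.25,interpolation=cv2.INTER_NEAREST)
b=cv2.resize(b,(390,int(b.shape[0])))
cv2.imwrite('pics/x4.png',np.vstack([a,b]))
E
```

```text
(no output)
```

View pics/x4.png

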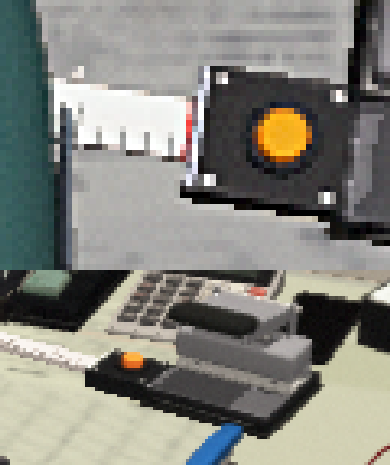

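Top crop: the red line is partly visible right at the mouth (crop 190,130), with about 2–3 mm of its 4 mm out. I'll ease the sideways load and quantify the visible red in small steps.

```bash
cat > red.py <<'E'
from h import *
p=manip.camera_params('top'); m=np.array([.5902,-.0890,.014]); a=np.deg2rad(82.5); u=np.array([np.cos(a),np.sin(a),0]); v=np.array([u[1],-u[0],0])
S=np.linspace(-.008,.012,81)
def prof(im):
    # red share along the bar (s from mouth), mean over bar width
    g=np.array([[m+s*u+w*v for s in S] for w in np.linspace(-.007,.007,15)])
    q=proj(p,g).reshape(15,81,2).astype(np.float32)
    r=cv2.remap(im.astype(np.float32),q[...,0],q[...,1],cv2.INTER_LINEAR).mean(0)
    d=r[:,0]-(r[:,1]+r[:,2])/2; return r,np.clip(d,0,None)
def show(im,tag):
    r,d=prof(im); A=np.trapezoid(d,S)*1000
    print(tag,'area',round(A),'centroid mm',round((d*S).sum()/d.sum()*1000,2),'peak',round(d.max()))
    print(d[::8].round().astype(int), r[::8].mean(1).round().astype(int))
E
python3 - <<'E'
from red import *
print('cam',-cv2.Rodrigues(p['rvec'])[0].T@p['tvec'])
show(cv2.imread('pics/t4.png')[:,:,::-1],'135')
for k in (.0,.002,.004):
    x=np.array([.6098,.0448,.021])+k*u
    manip.line_to(list(x),feed=.01); manip.dwell(.3); s=manip.state()
    im=manip.capture('top'); cv2.imwrite(f'pics/t5_{int(k*1e3)}.png',im[:,:,::-1])
    print(s['tcp_pos'],s['ft_force'],s['time']); show(im,k)
E
```

```text
cam [0.29195145 0.0176476  1.41633763]
135 area 319 centroid mm 0.58 peak 112
[  2   0   0   3 102  50   0   0   1   1   1] [ 39  95 204 178 129 208 249 237 225 241 242]
[0.60970075 0.04525363 0.02121935] [-1.26293165 -3.49983419  7.93643422] 22.6833
0.0 area 357 centroid mm 0.73 peak 121
[  1   0   0   3 106  64   0   0   0   1   1] [ 39  93 203 179 121 194 247 238 226 241 243]
[0.61006918 0.04720818 0.02123486] [ 0.22355177 -3.58125371  8.4441793 ] 23.3833
0.002 area 758 centroid mm 1.67 peak 181
[  4   0   0   0 117 180  74   0   0   0   1] [ 40  95 206 188 119 119 195 250 245 232 239]
[0.61036752 0.04917532 0.0212457 ] [-0.89423833 -4.04242622  7.02131918] 24.0833
0.004 area 799 centroid mm 3.61 peak 178
[  3   0   0   0  11 125 168  82   0   0   0] [ 39  93 203 189 189 156 131 183 245 243 233]
```

The red area saturates (758 → 799), so the inner edge reaches the mouth at about k = 2.5 mm. The spring force of about 3.6–4.0 N there agrees with the 3.9 N given. I'll set that and check.

```bash
python3 - <<'E'
from red import *
manip.line_to(list(np.array([.6100,.0448,.021])+.0026*u),feed=.01); manip.dwell(.8); s=manip.state()
im=manip.capture('top'); print(s['tcp_pos'],s['ft_force'],s['grip_width'],s['gripper_force'],s['time']); show(im,'fin')
cv2.imwrite('pics/fin.png',cv2.resize(im[170:290,120:440,::-1],None,fx=2.4,fy=2.4))
for c in blobs(im,*BLUE,(160,220,235,280)): print('pad',rect(p,c,.02))
E
```

```text
[0.6101337  0.04779126 0.02122679] [-3.05815829 -3.46053766  8.79668228] 0.013876031516560361 40.679678320884705 25.225
fin area 829 centroid mm 2.22 peak 204
[  1   0   0   0  88 193 122   1   0   0   1] [ 39  95 206 192 139 109 158 241 245 223 238]
pad (array([511.8, 310.5]), array([116.2,  80.6]), 78.4)
```

View pics/fin.png

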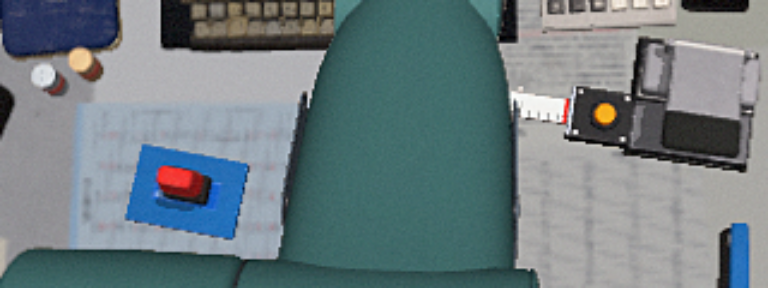

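The stamp stands in the middle of the unmoved tin (185,185). The red line is just out at the mouth (567,110), and the button (604,113) is up. Handing in.

```bash
python3 -c "
from station import manip
print(manip.close_job())"
```

```text
the job is handed in; nothing more can be done
None
```

The job is handed in: the date stamp stands on its closed ink pad, the lock button is up again, and the gripper holds the stop by its tab with the red line just out of the mouth; no verdict was returned.

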